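Draw the battery pack from a bench scale and present it

ROBOT

A 6-joint arm with a two-finger parallel gripper is mounted at the origin on the work surface. World frame = base frame: x ahead of the robot, y to its left, z up, the work surface at z = 0. Lengths are in m, angles in rad, forces in N, time in s.
With the tool pointing down it reaches from about 0.35 to 0.975 m from the base axis. Payload 4.9 kg.
Tool frame: the origin (TCP) lies between the finger pads; the fingertips stand 25 mm ahead of it and the grasp point (between the pads) lies 6 mm ahead of it (ctrl.tip_reach is the distance from the TCP to the fingertips, in m); z points along the fingers, y is the direction in which the jaws open and shut (so a half turn about z gives the same grasp; the last joint's range is limited). The gripper opens to 85 mm and grips with 20 to 120 N. Pads are 22 mm wide; open, the fingers measure 114 mm over their backs; the gripper's body (76 mm by 85 mm) begins 54 mm behind the grasp point. The pads swing forward as they close: fully open they stand 13 mm farther back than shut.
Start: joints at [1.107, 0.053, 1.613, -0, 1.476, -0.119], TCP at [0.211, 0.588, 0.22] pointing down, gripper open.
Joint ranges: [-3.01, 3.01], [-1.01, 2.22], [0.06, 2.58], [-1.02, 4.17], [0.09, 2.62], [-3.14, 3.14]. Speed limits (rad/s): [2.57, 2.57, 3.14, 3.14, 3.14, 3.14].

INTERFACE

Orientations are given as a rotation vector (axis times angle).
In Python, from station import get_obs, get_image, camera_params, order, ctrl gives the robot as it stands.
- The arm moves only by the tool move_arm, never from a script. Its argument "deltas" is one flat list of numbers, 5 for each row, row after row: the opening, from -1 (shut) to 1 (fully open), so that 0 is half open, then the shift along the tool's x, y, z in m, then the turn about the tool's z in degrees. In form: [fingers, tx, ty, tz, turn, fingers, tx, ty, tz, turn, ...]. A call has 1 to 10 rows; each row is the pose to reach, as a shift and turn from the pose measured when the call began, along the tool's axes at that moment; what a row does not reach only later rows make up. A row lasts 1/10 s, in which the tool goes at most 50 mm and 8.59 degrees, less where a joint would pass 70% of its speed; a pose out of reach is approached as far as the arm can. A call with a gripper value outside its range is refused whole. The fingers move at their own pace and stop on an object; "force" is the grip in N (left out, the last holds). Time passes only in rows, so rows that repeat a pose let the fingers close. It gives the time, the measured TCP pose, the force and the opening at its end, in the units of the state.
- get_obs(): the state, without advancing time (a new reading comes with each control period).
- get_image(name): name is "scene" or "top" or "wrist"; returns the picture (420x560x3 uint8, red, green, blue); there is no depth.
- camera_params(name): a dict with "camera_matrix" (3x3 intrinsics, pixels), "k1" (the pictures are not rectified: a ray, as slopes to the right and down, at radius r is drawn at 1 + k1 r^2 times it, then the intrinsics apply), "extrinsics" (4x4, takes a point from camera to world coordinates); the wrist camera has in their place "tool_from_camera" (4x4, takes a point from camera to tool coordinates, whose origin is the TCP and whose axes are the flange's). Camera axes: x right, y up, looking along -z (the intrinsics and any distortion apply to the point x, -y, -z); pixel columns grow to the right and rows downward; lengths in m; the calibration is good to about 2 mm. A picture is of the moment at which its call begins: read the wrist's pose just before it. camera_params takes no time and is no camera call.
- order.finish_job(): hands the job in, once; it reports no verdict.
The state is a dict: "t": time; "q": joint angles; "dq": joint speeds; "effort": joint torques, N m; "tool_pos": TCP position; "tool_rot": TCP orientation; "contact_force": force on the tool from outside, world axes, zero at the start; "wrist_torque": the same for the moment, N m; "opening": finger opening in m.
Only numpy, scipy, OpenCV 4.12 (cv2) and the standard library are available. Lean on these libraries where they do the work, as an engineer would, in place of code of your own. Each camera call takes 0.05 s, during which the arm holds its last target. There are 200 camera calls.

TASK

The bench scale needs its battery checked. Lift the loose cover off the scale by its knob and set it down gently, flat in the middle of the plywood board; then swing the flap inside the scale right back by its bar until it rests open by itself, and draw the battery pack out of the pocket by its tab. Finish while holding the pack in the gripper, level and still, over the middle of the small rubber mat with its underside about 20 cm above the bench; do not put it down or let go, and leave the brass weight, the solder spool and the screwdriver where they are.

Things in the scene. Friction and masses are not known exactly. Their poses are not given: they have to be found in the camera images.
- scale: White bench scale, fixed, 220 (x) x 160 (y) x 96 mm high; origin at the centre of its underside, z up; a grey display console, 45 mm deep and 45 high, on its -x side. Open on top under the loose cover: rim 6 mm thick, top at z = 96; deck inside at z = 60. In the deck, under the flap, a pocket 82 (x) x 98 (y) mm centred at x = +29, y = 0, floor at z = 8.
- cover: Loose aluminium cover on the scale's rim, 216 (x) x 156 (y) mm, plate 5 mm thick, about 0.3 kg; origin at the centre of its underside, z up. A lip 6 mm deep under the plate (origin at its lower edge) sits inside the rim with 4 to 5 mm of play. Origin 90 mm above the bench on the scale; 6 mm when it stands on its lip on the board.
- cover_knob (a point): Top centre of the cover's knob, an upright black cylinder 28 mm in diameter and 28 mm high in the middle of the cover; 39 mm above the cover's origin.
- flap (a joint): Angle of the grey flap over the pocket, rad: 0 shut (flat), grows as it swings up and back towards the scale's +x, stops at 2.0. It weighs about 80 g with a nearly frictionless hinge: it falls shut by itself below about 1.45 and falls open to its stop above about 1.6.
- flap_hinge (a point): Middle of the flap's hinge line, which runs along the scale's y; fixed in the scale at x = +85, z = 64 mm. The flap plate is 100 mm long from the hinge towards the scale's -x, 116 mm wide, 4 mm thick, its mid-plane on the hinge line.
- flap_bar (a point): Middle of the flap's pull bar: round steel, 10 mm thick, 70 mm long, parallel to the hinge, held by an arm at each end 30 mm clear in front of the flap's free edge. Flap shut: 130 mm from the hinge towards the scale's -x, 16 mm above it, 20 mm above the deck; flap upright: on top. Can be pinched from above, fingers closing along the scale's x, and turns between them along the arc.
- battery: Grey battery pack in the pocket under the flap, body 76 (x) x 92 (y) x 24 mm high, about 0.3 kg, 3 mm of play all round; origin at the centre of its underside (8 mm above the bench in the pocket), z up, axes as the scale's.
- battery_tab (a point): Top centre of the pack's upright black pull tab, 40 (x) x 12 (y) x 26 mm high, in the middle of the pack's top; 50 mm above the pack's origin, and 2 mm below the deck while in the pocket. Pinch it from above with fingers closing along y; there are 43 mm free on either side of it inside the pocket.
- board: Plain plywood board lying fixed on the bench, 260 (x) x 220 (y) x 6 mm, the larger of the two flat pieces, on one side of the scale (either side); origin at the centre of its underside.
- mat: Small square rubber mat lying fixed on the bench, 150 x 150 x 3 mm, on the other side of the scale from the board; origin at the centre of its underside.
- weight: Bystander: brass weight with a small knob, 44 mm in diameter, 68 mm high, standing on the bench; origin at the centre of its underside.
- spool: Bystander: steel solder spool, 52 mm in diameter, 34 mm high, standing on the bench; origin at the centre of its underside.
- driver: Bystander: screwdriver lying on the bench beyond the scale, about 200 mm long; origin under its middle, x along it towards the tip.
Mind the look-alikes: they are no part of the job. Several things have the shape of the mat; the one meant has the colours described above.

How it is judged:
By the outcome, as a careful person would: the job done as asked, in the order asked, and still so for the second after the job is handed in, while the arm keeps its last pose, push and grip.
It also fails if it takes over 67 s, if anything falls off the work surface, if the arm or the gripper's body presses on something with over 40 N, if the wrist force passes 120 N, or if a joint passes its speed limit or range.

## Working session

There is one attempt and no reset: what is moved stays moved. The work goes in short steps, Python scripts to look and compute and a tool call to move; the robot and the scene stay as the last step left them, time stands still between calls to the robot, and variables do not carry over. Pictures are saved under pics/ and viewed, about 8 in all and at most 12, crops included, and the job is handed in when it is done.

Besides the shell and the picture viewer there is one more tool, called after "Call:" by a JSON object that holds its "fn" and its "kwargs". move_arm: Moves the arm, as the interface text tells. Its arguments: {"type":"object","properties":{"deltas":{"type":"array"},"force":{"type":"number"}},"required":["deltas"]}

```bash
mkdir -p pics; ls; cat > h.py <<'E'
import numpy as np, cv2
from station import *
from scipy.spatial.transform import Rotation as R
def ray(name,uv,obs=None):
    p=camera_params(name);K=np.array(p["camera_matrix"]);k=p["k1"]
    d=(np.array(uv,float)-K[:2,2])/[K[0,0],K[1,1]]
    u=d.copy()
    for _ in range(20): u=d/(1+k*(u@u))
    if "extrinsics" in p: T=np.array(p["extrinsics"])
    else:
        o=obs or get_obs();W=np.eye(4);W[:3,:3]=R.from_rotvec(o["tool_rot"]).as_matrix();W[:3,3]=o["tool_pos"]
        T=W@np.array(p["tool_from_camera"])
    return T[:3,3],T[:3,:3]@np.array([u[0],-u[1],-1])
def at(name,uv,z,obs=None):
    o,d=ray(name,uv,obs);return np.round(o+d*(z-o[2])/d[2],4)
def save(name,fn,crop=None,s=1):
    im=get_image(name)
    if crop: im=im[crop[1]:crop[3],crop[0]:crop[2]]
    im=cv2.resize(im,None,fx=s,fy=s,interpolation=cv2.INTER_CUBIC)
    cv2.imwrite("pics/"+fn,im[:,:,::-1])
def totool(v,obs=None):
    o=obs or get_obs();return np.round(R.from_rotvec(o["tool_rot"]).inv().apply(v),4)
E
python3 - <<'E'
from h import *
a=get_image("top");b=get_image("scene")
cv2.imwrite("pics/raw_top.png",a[:,:,::-1])
cv2.imwrite("pics/raw_scene.png",b[:,:,::-1])
print(get_obs())
E
```

```text
pics
{'t': 0.1, 'q': array([ 1.10702613e+00,  5.33192682e-02,  1.61413500e+00, -1.17803274e-05,
        1.47600429e+00, -1.19016749e-01]), 'dq': array([ 3.69993824e-04, -1.42618594e-03, -3.02338177e-03,  6.56802402e-05,
        1.35045683e-03, -6.51373081e-04]), 'effort': array([ 4.34107415e-04, -3.94904923e+01, -3.71361530e+01, -1.06938965e-04,
        3.93930895e-03,  2.75045437e-06]), 'tool_pos': array([0.21098089, 0.58770046, 0.21908131]), 'tool_rot': array([-5.38767598e-01, -3.09451591e+00,  2.81222575e-03]), 'contact_force': array([ 0.43203635,  0.27417977, -0.69091943]), 'wrist_torque': array([-0.00076896, -0.03561259, -0.00451712]), 'opening': 0.08514389714287755}
```

View pics/raw_top.png

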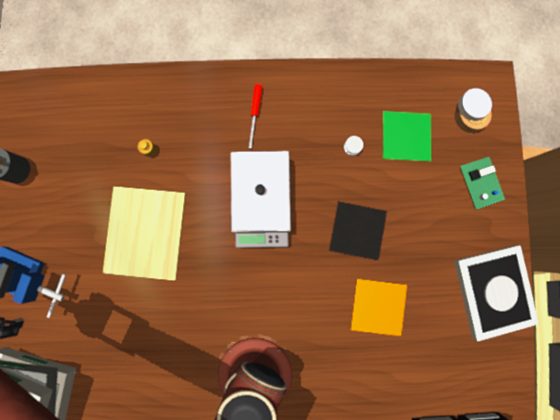

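View pics/raw_scene.png

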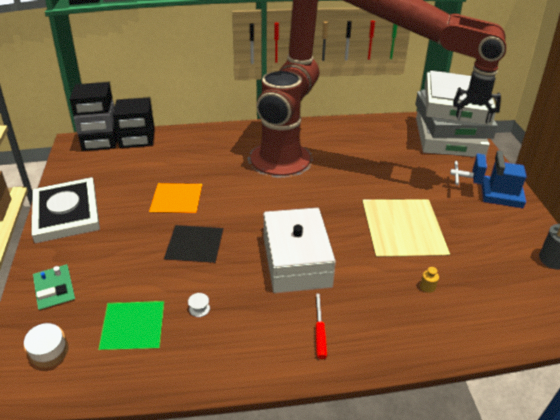

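The top view shows the scale with its cover (knob at 260,189; console at 262,239, so scale +x points ahead) and the board at (145,233). Three squares have the mat's shape: green (407,136), black (358,230) and orange (379,307). I'll confirm which is rubber in an enlarged crop.

```bash
python3 - <<'E'
from h import *
im=cv2.imread("pics/raw_top.png")
c=cv2.resize(im[80:345,310:450],None,fx=2.2,fy=2.2,interpolation=cv2.INTER_CUBIC)
d=cv2.imread("pics/raw_scene.png")
c2=cv2.resize(d[170:360,90:240],None,fx=2.5,fy=2.5,interpolation=cv2.INTER_CUBIC)
H=max(c.shape[0],c2.shape[0]);f=np.zeros((H,c.shape[1]+c2.shape[1],3),np.uint8)
f[:c.shape[0],:c.shape[1]]=c;f[:c2.shape[0],c.shape[1]:]=c2
cv2.imwrite("pics/mats.png",f)
def quad(n,pts,z):
    P=np.array([at("top",p,z) for p in pts]);print(n,P.mean(0).round(4),"sides",np.linalg.norm(P-np.roll(P,-1,0),axis=1).round(3),"ang",[round(float(np.degrees(np.arctan2(*(P[(i+1)%4]-P[i])[1::-1]))),1) for i in range(4)])
quad("cover",[(231,152),(289,151),(291,230),(232,232)],.101)
quad("board",[(113,187),(185,192),(176,280),(104,273)],.006)
quad("black",[(340,202),(387,211),(379,259),(331,249)],.003)
quad("green",[(384,111),(432,113),(430,161),(382,158)],.003)
quad("orange",[(358,279),(407,284),(401,335),(352,329)],.003)
print("knob",at("top",(260,189),.129))
o,d=ray("top",(260,189));print(o)
E
```

```text
cover [ 0.5211 -0.03    0.101 ] sides [0.16  0.217 0.159 0.22 ] ang [-90.0, -179.8, 90.9, 0.4]
board [0.4164 0.3219 0.006 ] sides [0.221 0.26  0.218 0.258] ang [-95.1, 174.2, 84.2, -5.1]
black [ 0.413  -0.3157  0.003 ] sides [0.143 0.145 0.145 0.142] ang [-101.9, 168.2, 77.1, -12.6]
green [ 0.6988 -0.4752  0.003 ] sides [0.151 0.153 0.149 0.148] ang [-92.4, 173.6, 85.9, -5.4]
orange [ 0.1874 -0.3685  0.003 ] sides [0.147 0.15  0.146 0.146] ang [-97.3, 171.3, 81.2, -8.5]
knob [ 0.522  -0.0293  0.129 ]
[ 0.36791555 -0.07444947  1.16372057]
```

View pics/mats.png

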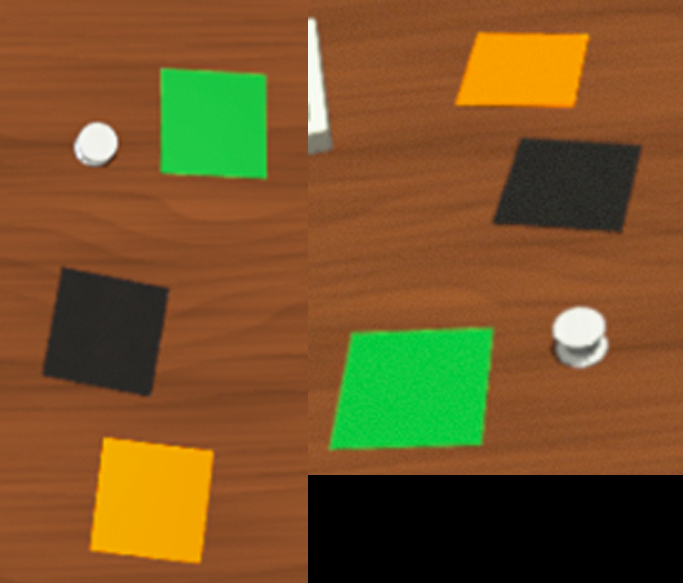

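The black square (358,230), dark and grainy in the crop, is the rubber mat. The green and orange ones are plain coloured sheets. It measures 0.145 m square, centred at (0.413,-0.316), and the board on the other side is at (0.416,0.322). I'll move over the knob.

Call:
{"fn": "move_arm", "kwargs": {"deltas": [0.5,-0.501,-0.476,0,-19.8,0.5,-0.501,-0.476,0,-19.8,0.5,-0.501,-0.476,0,-19.8,0.5,-0.501,-0.476,0,-19.8,0.5,-0.501,-0.476,0,-19.8,0.5,-0.501,-0.476,0,-19.8,0.5,-0.501,-0.476,0,-19.8,0.5,-0.501,-0.476,0,-19.8,0.5,-0.501,-0.476,0,-19.8,0.5,-0.501,-0.476,0,-19.8]}}

```text
t: 1.1
tool_pos: [0.4354, 0.1405, 0.2197]
tool_rot: [0.001, -3.141, 0.002]
contact_force: [1.4, 0.5, -0.4]
opening: 0.0641
```

```bash
python3 - <<'E'
from h import *
o=get_obs();p=np.array(o["tool_pos"]);print(o["t"],p,o["tool_rot"],o["opening"],ctrl.tip_reach)
print(totool(np.array([.522,-.0295,.219])-p,o)); print(R.from_rotvec(o["tool_rot"]).as_matrix().round(3))
E
```

```text
1.1 [0.43544697 0.14045799 0.21971161] [ 1.25442384e-03 -3.14096694e+00  2.42427599e-03] 0.06414477860090508 0.025
[-0.0864 -0.17    0.0009]
[[-1.    -0.001 -0.001]
 [-0.001  1.    -0.002]
 [ 0.001 -0.002 -1.   ]]
```

Call:
{"fn": "move_arm", "kwargs": {"deltas": [0.5,-0.0865,-0.17,0,0,0.5,-0.0865,-0.17,0,0,0.5,-0.0865,-0.17,0,0,0.5,-0.0865,-0.17,0,0,0.5,-0.0865,-0.17,0.02,0,0.5,-0.0865,-0.17,0.02,0]}}

```text
t: 1.7
tool_pos: [0.5204, -0.0303, 0.1965]
tool_rot: [-0.002, -3.135, 0.0]
contact_force: [-0.2, 0.6, -0.2]
opening: 0.064
```

```bash
python3 - <<'E'
from h import *
o=get_obs();print(o["tool_pos"],o["t"]);save("wrist","w1.png")
p=camera_params("wrist");print(np.round(p["tool_from_camera"],3),np.round(p["camera_matrix"],0),p["k1"])
E
```

```text
[ 0.52035788 -0.03029959  0.19650557] 1.7
[[-0.001  0.948  0.317  0.082]
 [ 1.     0.001 -0.001 -0.   ]
 [-0.001  0.317 -0.948 -0.153]
 [ 0.     0.     0.     1.   ]] [[308.   0. 278.]
 [  0. 308. 205.]
 [  0.   0.   1.]] -0.04920172174186748
```

View pics/w1.png

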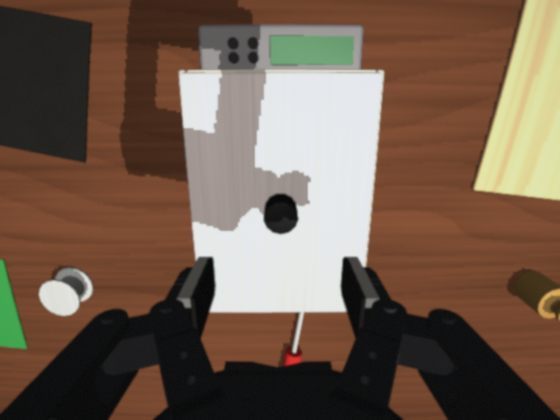

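The knob is in view, top centre about (281,217), between the jaws, and the cover's edges run nearly straight.

```bash
python3 - <<'E'
from h import *
o=get_obs()
print(at("wrist",(281,217),.129,o), [at("wrist",p,.101,o) for p in [(180,72),(383,72),(367,312),(193,312)]])
E
```

```text
[ 0.5227 -0.0272  0.129 ] [array([ 0.416 , -0.1038,  0.101 ]), array([0.416 , 0.0503, 0.101 ]), array([0.6324, 0.0575, 0.101 ]), array([ 0.6322, -0.1125,  0.101 ])]
```

Call:
{"fn": "move_arm", "kwargs": {"deltas": [0.5,-0.0025,0.002,0.03,0,0.5,-0.0025,0.002,0.05,0,0.5,-0.0025,0.002,0.0655,0,0.5,-0.0025,0.002,0.0655,0,-0.6,-0.0025,0.002,0.0655,0,-0.6,-0.0025,0.002,0.0655,0,-0.6,-0.0025,0.002,0.0655,0,-0.6,-0.0025,0.002,0.0655,0,-0.6,-0.0025,0.002,0.0655,0,-0.6,-0.0025,0.002,0.0655,0], "force": 60}}

```text
t: 2.75
tool_pos: [0.523, -0.0277, 0.1325]
tool_rot: [-0.0, -3.137, 0.001]
contact_force: [-0.5, 0.9, 0.1]
opening: 0.0173
```

The opening of 17 mm is smaller than the 28 mm knob, so the jaws closed on nothing. I'll look again.

```bash
python3 - <<'E'
from h import *
save("wrist","w2.png")
E
```

```text
(no output)
```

View pics/w2.png

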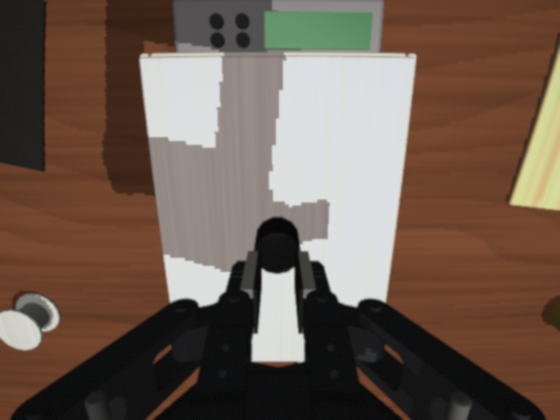

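```bash
cat >> h.py <<'E'
def proj(name,P,o=None):
    p=camera_params(name);K=np.array(p["camera_matrix"]);k=p["k1"]
    if "extrinsics" in p: T=np.array(p["extrinsics"])
    else:
        o=o or get_obs();W=np.eye(4);W[:3,:3]=R.from_rotvec(o["tool_rot"]).as_matrix();W[:3,3]=o["tool_pos"];T=W@np.array(p["tool_from_camera"])
    c=np.linalg.inv(T)@np.append(P,1);u=np.array([c[0],-c[1]])/-c[2];u=u*(1+k*(u@u))
    return (K[:2,:2]@u+K[:2,2]).round(1)
E
python3 - <<'E'
from h import *
o=get_obs();p=np.array(o["tool_pos"]);print(p,o["opening"],o["contact_force"],camera_params("wrist"))
for n,P in [("knobtop",[.523,-.028,.129]),("knobL",[.523,-.042,.129]),("knobR",[.523,-.014,.129]),("tip",p-[0,0,.025]),("tipL",p-[0,.0087,.025]),("tcp",p),("near L",[.415,-.106,.101]),("near R",[.415,.05,.101])]: print(n,proj("wrist",P,o))
im=get_image("wrist");cv2.imwrite("pics/w2c.png",cv2.resize(im[190:370,180:380],None,fx=4,fy=3.3,interpolation=cv2.INTER_CUBIC)[:,:,::-1])
E
```

```text
[ 0.52291226 -0.02765028  0.13239131] 0.017338642817026847 [ 0.1444123   0.64451917 -0.31359124] {'camera_matrix': array([[307.97073254,   0.        , 277.62509646],
       [  0.        , 307.97073254, 204.82901318],
       [  0.        ,   0.        ,   1.        ]]), 'k1': -0.04920172174186748, 'tool_from_camera': array([[-6.07369603e-04,  9.48263842e-01,  3.17482781e-01,
         8.17422846e-02],
       [ 9.99999315e-01,  8.93746416e-04, -7.56381885e-04,
        -3.76601100e-04],
       [-1.00099869e-03,  3.17482104e-01, -9.48263735e-01,
        -1.52966502e-01],
       [ 0.00000000e+00,  0.00000000e+00,  0.00000000e+00,
         1.00000000e+00]])}
knobtop [277.5 254.2]
knobL [252.8 254.2]
knobR [302.2 254.2]
tip [278.  238.2]
tipL [264.3 238.2]
tcp [278.1 256.9]
near L [136.8  54.8]
near R [417.8  54.6]
```

View pics/w2c.png

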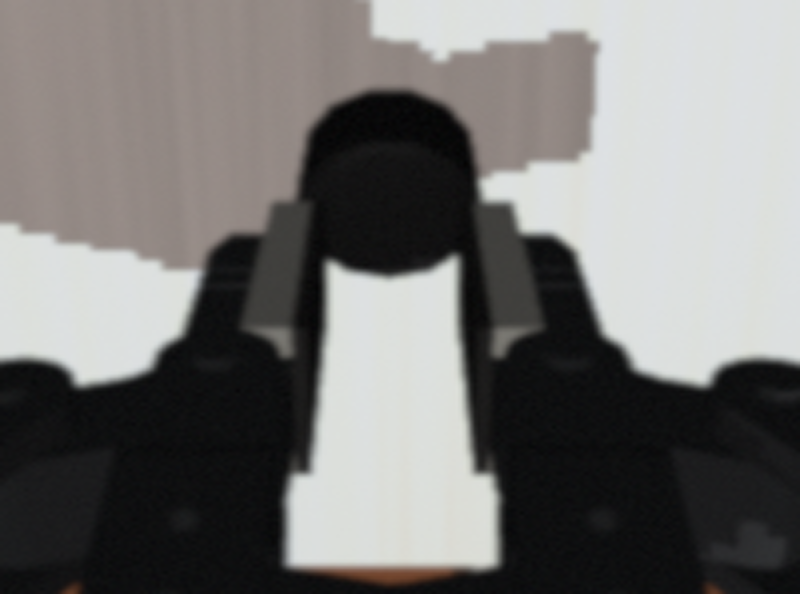

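The image contradicts the stated reach. The fingertips appear at row 251, which puts them about 12 mm behind the TCP instead of 25 mm ahead, and the jaws did close above the knob. The knob and cover edges project where expected, so only the reach is wrong. I'll open and descend in small steps, watching the force.

Call:
{"fn": "move_arm", "kwargs": {"deltas": [0.1,0,0,0,0,0.1,0,0,0,0,0.1,0,0,0,0,0.1,0,0,0,0,0.1,0,0,0.003,0,0.1,0,0,0.006,0,0.1,0,0,0.009,0,0.1,0,0,0.009,0]}}

```text
t: 3.65
tool_pos: [0.5223, -0.0275, 0.1225]
tool_rot: [-0.0, -3.135, 0.0]
contact_force: [-0.0, -0.2, 0.9]
opening: 0.0471
```

Call:
{"fn": "move_arm", "kwargs": {"deltas": [0.1,0,0,0.004,0,0.1,0,0,0.008,0,0.1,0,0,0.012,0,0.1,0,0,0.016,0,0.1,0,0,0.016,0]}}

```text
t: 4.15
tool_pos: [0.5216, -0.0274, 0.1055]
tool_rot: [-0.0, -3.134, -0.0]
contact_force: [-0.8, -0.4, -0.3]
opening: 0.047
```

No contact even at a nominal tip height of 0.08, so the reach really is shorter. I'll go down a little more and close.

Call:
{"fn": "move_arm", "kwargs": {"deltas": [0.1,-0.001,0,0.004,0,0.1,-0.001,0,0.007,0,0.1,-0.001,0,0.007,0,-0.8,-0.001,0,0.007,0,-0.8,-0.001,0,0.007,0,-0.8,-0.001,0,0.007,0,-0.8,-0.001,0,0.007,0,-0.8,-0.001,0,0.007,0], "force": 60}}

```text
t: 4.95
tool_pos: [0.5228, -0.0275, 0.0989]
tool_rot: [-0.0, -3.134, 0.0]
contact_force: [0.2, -0.8, 2.5]
opening: 0.0259
```

Call:
{"fn": "move_arm", "kwargs": {"deltas": [-0.8,0,0,0,0,-0.8,0,0,0,0,-0.8,0,0,-0.01,0,-0.8,0,0,-0.02,0,-0.8,0,0,-0.035,0,-0.8,0,0,-0.05,0,-0.8,0,0,-0.065,0,-0.8,0,0,-0.08,0,-0.8,0,0,-0.08,0]}}

```text
t: 5.85
tool_pos: [0.5254, -0.0278, 0.1827]
tool_rot: [-0.0, -3.14, 0.002]
contact_force: [0.4, -0.5, -1.8]
opening: 0.0259
```

```bash
python3 - <<'E'
from h import *
print(get_obs()["contact_force"],get_obs()["tool_pos"])
a=get_image("wrist");b=get_image("scene")[150:330,200:480]
b=cv2.resize(b,(480,420),interpolation=cv2.INTER_CUBIC)
cv2.imwrite("pics/w3.png",np.hstack([cv2.resize(a,(320,240)),cv2.resize(b,(480,240))])[:,:,::-1])
E
```

```text
[ 0.44908468 -0.512053   -1.79155889] [ 0.52536028 -0.02782421  0.18273115]
```

View pics/w3.png

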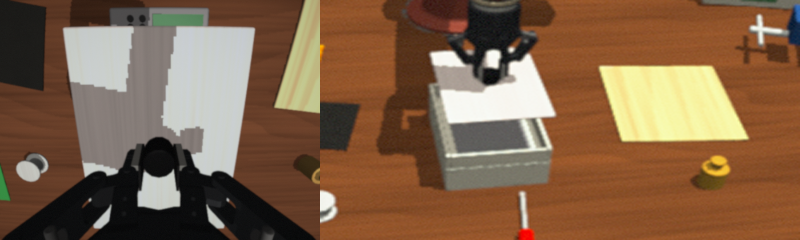

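The cover is lifted and clear of the scale (in the scene crop, the open scale lies below it). I'll carry it to the board.

Call:
{"fn": "move_arm", "kwargs": {"deltas": [-0.8,0.004,0.012,0,0,-0.8,0.012,0.038,0,1,-0.8,0.023,0.073,0,2,-0.8,0.036,0.115,0,3,-0.8,0.05,0.16,0,4,-0.8,0.064,0.205,0,5,-0.8,0.078,0.25,0,5.5,-0.8,0.091,0.293,0,5.5,-0.8,0.102,0.328,0,5.5,-0.8,0.109,0.35,0,5.5]}}

```text
t: 6.95
tool_pos: [0.4121, 0.325, 0.1788]
tool_rot: [-0.146, -3.129, 0.001]
contact_force: [0.5, -0.4, -3.0]
opening: 0.0259
```

Call:
{"fn": "move_arm", "kwargs": {"deltas": [-0.8,0,0,0,0,-0.8,0,0,0,0,-0.8,0,0,0,0]}}

```text
t: 7.25
tool_pos: [0.4118, 0.3242, 0.1781]
tool_rot: [-0.147, -3.128, 0.003]
contact_force: [-0.5, -0.4, -2.8]
opening: 0.0256
```

```bash
python3 - <<'E'
from h import *
o=get_obs();print(o["contact_force"],o["tool_pos"],o["tool_rot"],o["opening"])
print(totool(np.array([.4164,.3219,.015])-o["tool_pos"],o))
E
```

```text
[-0.46237123 -0.42944616 -2.80398894] [0.41175528 0.32420965 0.17807538] [-0.14678996 -3.12830187  0.00331004] 0.025592919856077746
[-0.0064 -0.0014  0.163 ]
```

Call:
{"fn": "move_arm", "kwargs": {"deltas": [-0.8,-0.002,-0.001,0.01,0,-0.8,-0.004,-0.0015,0.03,0,-0.8,-0.0065,-0.0015,0.055,0,-0.8,-0.0065,-0.0015,0.08,0,-0.8,-0.0065,-0.0015,0.105,0,-0.8,-0.0065,-0.0015,0.125,0,-0.8,-0.0065,-0.0015,0.138,0,-0.8,-0.0065,-0.0015,0.145,0,-0.8,-0.0065,-0.0015,0.148,0,-0.8,-0.0065,-0.0015,0.148,0]}}

```text
t: 8.25
tool_pos: [0.417, 0.3219, 0.0303]
tool_rot: [-0.147, -3.129, 0.003]
contact_force: [0.7, -0.3, -2.9]
opening: 0.0258
```

```bash
python3 - <<'E'
from h import *
o=get_obs();print(o["contact_force"],o["tool_pos"],o["tool_rot"])
a=get_image("top")[150:320,60:230]; b=get_image("scene")[160:300,330:480]
cv2.imwrite("pics/p1.png",np.hstack([cv2.resize(a,(480,480),interpolation=cv2.INTER_CUBIC),cv2.resize(b,(320,480))])[:,:,::-1])
E
```

```text
[ 0.6960012  -0.32838815 -2.91674161] [0.41704208 0.32186154 0.03033445] [-1.47342272e-01 -3.12878589e+00  2.82569844e-03]
```

View pics/p1.png

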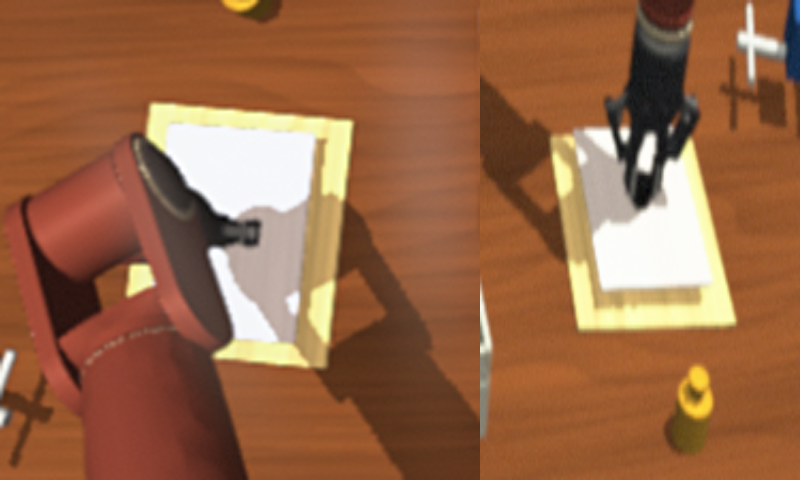

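The cover hangs level just above the board, centred with an even yellow margin on every side. I'll lower it slowly until it touches.

Call:
{"fn": "move_arm", "kwargs": {"deltas": [-0.8,0,0,0.003,0,-0.8,0,0,0.006,0,-0.8,0,0,0.008,0,-0.8,0,0,0.01,0,-0.8,0,0,0.0115,0,-0.8,0,0,0.013,0,-0.8,0,0,0.013,0]}}

```text
t: 9.05
tool_pos: [0.4172, 0.3222, 0.0178]
tool_rot: [-0.147, -3.13, 0.002]
contact_force: [-1.0, 0.4, -2.9]
opening: 0.0258
```

Call:
{"fn": "move_arm", "kwargs": {"deltas": [-0.8,0,0,0.001,0,-0.8,0,0,0.002,0,-0.8,0,0,0.003,0,-0.8,0,0,0.0035,0]}}

```text
t: 9.45
tool_pos: [0.4172, 0.3222, 0.0149]
tool_rot: [-0.147, -3.129, 0.003]
contact_force: [-3.4, -2.7, 5.7]
opening: 0.0255
```

Contact: the force went from -2.9 to +5.7 N. I'll release and rise.

Call:
{"fn": "move_arm", "kwargs": {"deltas": [0.3,0,0,0,0,0.3,0,0,0,0,0.3,0,0,-0.002,0,0.3,0,0,-0.005,0,0.3,0,0,-0.03,0,0.3,0,0,-0.07,0,0.3,0,0,-0.12,0,0.3,0,0,-0.17,0,0.3,0,0,-0.2,0,0.3,0,0,-0.2,0]}}

```text
t: 10.45
tool_pos: [0.422, 0.3241, 0.2223]
tool_rot: [0.147, 3.137, 0.008]
contact_force: [-0.1, 0.3, -0.6]
opening: 0.0555
```

Call:
{"fn": "move_arm", "kwargs": {"deltas": [0,-0.012,-0.045,0,8.5,0,-0.024,-0.09,0,17,0,-0.036,-0.135,0,25.5,0,-0.048,-0.18,0,34,0,-0.06,-0.225,0,42.5,0,-0.071,-0.27,0,51,0,-0.08,-0.31,0,59.5,0,-0.089,-0.345,0,68,0,-0.089,-0.345,0,76.5,0,-0.089,-0.345,0,84.6]}}

```text
t: 11.45
tool_pos: [0.4778, -0.0289, 0.2193]
tool_rot: [-2.228, -2.209, -0.006]
contact_force: [-0.3, 0.4, -0.2]
opening: 0.0426
```

Call:
{"fn": "move_arm", "kwargs": {"deltas": [0,0,0,0,0,0,0,0,0,0]}}

```text
t: 11.65
tool_pos: [0.4772, -0.0289, 0.2184]
tool_rot: [-2.224, -2.211, -0.004]
contact_force: [-0.3, -0.7, 0.5]
opening: 0.0426
```

```bash
python3 - <<'E'
from h import *
o=get_obs();print(o["t"],o["q"].round(2),o["tool_pos"],o["tool_rot"],o["opening"]);print(R.from_rotvec(o["tool_rot"]).as_matrix().round(3))
a=get_image("wrist");t=get_image("top")[130:270,200:330]
cv2.imwrite("pics/b1.png",np.hstack([a,cv2.resize(t,(240,420),interpolation=cv2.INTER_CUBIC)])[:,:,::-1])
np.save("b1.npy",{k:np.array(v) for k,v in o.items()},allow_pickle=True)
E
```

```text
11.65 [-0.22 -0.31  1.94  0.01  1.51 -0.21] [ 0.47724795 -0.02888303  0.21836085] [-2.22394743 -2.21143967 -0.00433414] 0.04260556140077743
[[ 0.006  1.    -0.002]
 [ 1.    -0.006  0.006]
 [ 0.006 -0.002 -1.   ]]
```

View pics/b1.png

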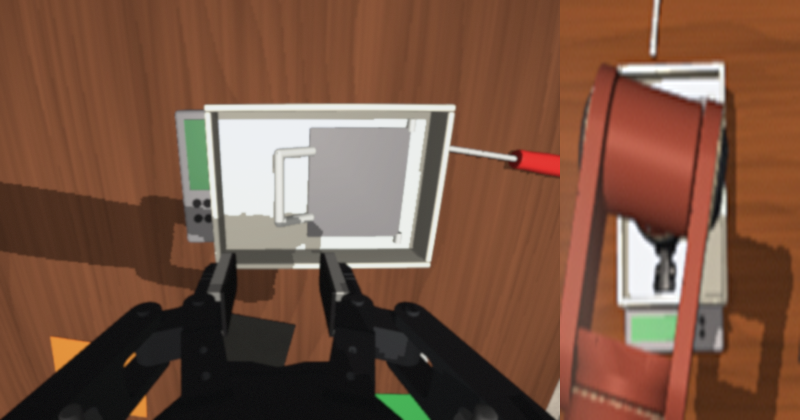

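The open scale shows the flap (308-409, 127-237), with the bar at column about 279, middle (280,187). Rim corners are about (207,106), (454,106), (430,266) and (217,268).

```bash
python3 - <<'E'
from h import *
o=np.load("b1.npy",allow_pickle=True).item()
q=[at("wrist",p,.096,o) for p in [(207,106),(454,106),(430,266),(217,268)]];print(q,np.mean(q,0))
for uv in [(280,187),(279,152),(280,222)]: print("bar",at("wrist",uv,.080,o))
print("flap",[at("wrist",p,.066,o) for p in [(311,128),(409,128),(404,237),(308,235)]])
E
```

```text
[array([0.4167, 0.0509, 0.096 ]), array([0.6307, 0.0508, 0.096 ]), array([ 0.6322, -0.1055,  0.096 ]), array([ 0.4149, -0.1059,  0.096 ])] [ 0.523625 -0.027425  0.096   ]
bar [ 0.4792 -0.0257  0.08  ]
bar [0.4784 0.0085 0.08  ]
bar [ 0.4791 -0.0624  0.08  ]
flap [array([0.5095, 0.0296, 0.066 ]), array([0.6054, 0.0296, 0.066 ]), array([ 0.6144, -0.0863,  0.066 ]), array([ 0.5093, -0.0831,  0.066 ])]
```

Call:
{"fn": "move_arm", "kwargs": {"deltas": [-0.35,0.0015,0.002,0.03,0,-0.35,0.0015,0.002,0.065,0,-0.35,0.0015,0.002,0.1,0,-0.35,0.0015,0.002,0.12,0,-0.35,0.0015,0.002,0.135,0,-0.35,0.0015,0.002,0.145,0,-0.35,0.0015,0.002,0.15,0,-0.35,0.0015,0.002,0.154,0,-0.35,0.0015,0.002,0.157,0,-0.35,0.0015,0.002,0.157,0]}}

```text
t: 12.75
tool_pos: [0.4797, -0.0264, 0.0622]
tool_rot: [-2.225, -2.212, -0.006]
contact_force: [-0.1, 0.2, -0.8]
opening: 0.0279
```

Call:
{"fn": "move_arm", "kwargs": {"deltas": [-1,0,0,0,0,-1,0,0,0,0,-1,0,0,0,0,-1,0,0,0,0,-1,0,0,0,0], "force": 30}}

```text
t: 13.25
tool_pos: [0.4782, -0.0264, 0.0627]
tool_rot: [-2.222, -2.211, -0.001]
contact_force: [-6.7, -0.0, 6.2]
opening: 0.0085
```

The jaws stopped at 8.5 mm, so they hold the bar (the reading runs about 2 mm low, as it did on the knob). I'll swing it along the arc.

Call:
{"fn": "move_arm", "kwargs": {"deltas": [-1,0,0.0013,-0.009,0,-1,0,0.0035,-0.018,0,-1,0,0.0085,-0.033,0,-1,0,0.0166,-0.0495,0,-1,0,0.0268,-0.0647,0,-1,0,0.039,-0.0782,0,-1,0,0.053,-0.09,0,-1,0,0.0685,-0.0997,0,-1,0,0.0685,-0.0997,0]}}

```text
t: 14.15
tool_pos: [0.55, -0.0267, 0.1671]
tool_rot: [-2.224, -2.213, -0.007]
contact_force: [-5.4, 2.8, 9.8]
opening: 0.0081
```

Call:
{"fn": "move_arm", "kwargs": {"deltas": [-1,0,0.0134,-0.0027,0,-1,0,0.031,-0.0077,0,-1,0,0.049,-0.0103,0,-1,0,0.0673,-0.0103,0,-1,0,0.0854,-0.0077,0,-1,0,0.103,-0.0027,0,-1,0,0.1156,0.0027,0,-1,0,0.1156,0.0027,0]}}

```text
t: 14.95
tool_pos: [0.6679, -0.0268, 0.1662]
tool_rot: [-2.225, -2.215, -0.012]
contact_force: [1.9, 3.0, 3.9]
opening: 0.0086
```

```bash
python3 - <<'E'
from h import *
o=get_obs();print(o["t"],o["q"].round(2),o["tool_pos"],o["opening"],o["contact_force"])
a=get_image("wrist");t=get_image("scene")[170:310,230:360]
cv2.imwrite("pics/b2.png",np.hstack([a[:,80:480],cv2.resize(t,(400,420),interpolation=cv2.INTER_CUBIC)])[:,:,::-1])
E
```

```text
14.95 [-0.15  0.19  1.56  0.01  1.39 -0.15] [ 0.6679246  -0.02684974  0.16617797] 0.008570289596801737 [1.858167   2.95328952 3.89286522]
```

View pics/b2.png

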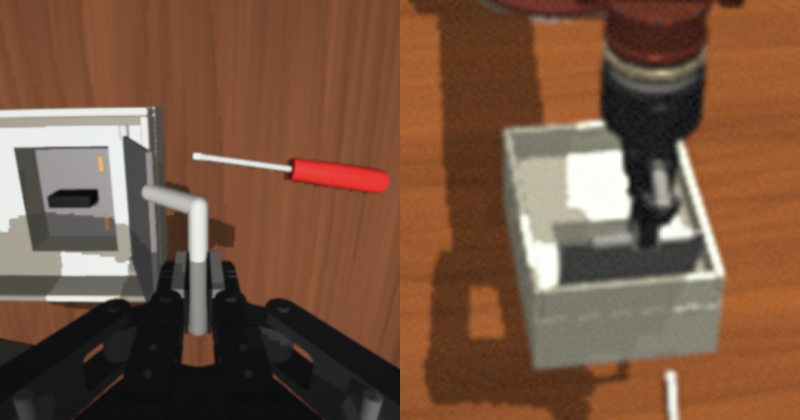

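The flap is held past upright, with the bar in the jaws; the pack and its tab (full-frame about 155,195) are exposed. I'll release gently and rise.

Call:
{"fn": "move_arm", "kwargs": {"deltas": [-0.7,0,0,0,0,-0.5,0,0,0,0,-0.3,0,0,0,0,-0.1,0,0,0,0,-0.1,0,0,0,0,-0.1,0,0,-0.02,0,-0.1,0,0,-0.05,0,-0.1,0,0,-0.085,0,-0.1,0,0,-0.085,0]}}

```text
t: 15.95
tool_pos: [0.6693, -0.0279, 0.2588]
tool_rot: [2.221, 2.211, 0.022]
contact_force: [1.2, 0.3, 1.7]
opening: 0.0385
```

```bash
python3 - <<'E'
from h import *
o=get_obs();print(o["t"],o["tool_pos"],o["tool_rot"],o["contact_force"],o["opening"])
E
```

```text
15.95 [ 0.66934264 -0.02794429  0.25877343] [2.22140182 2.21149057 0.02181401] [1.17314605 0.29375221 1.72552482] 0.03845860650383898
```

Call:
{"fn": "move_arm", "kwargs": {"deltas": [-0.1,0,-0.03,0,-8.5,-0.1,0,-0.06,0,-17,-0.1,0,-0.09,0,-25.5,-0.1,0,-0.117,0,-34,-0.1,0,-0.117,0,-42.5,-0.1,0,-0.117,0,-51,-0.1,0,-0.117,0,-59.5,-0.1,0,-0.117,0,-68,-0.1,0,-0.117,0,-76.5,-0.1,0,-0.117,0,-85]}}

```text
t: 16.95
tool_pos: [0.552, -0.0274, 0.2563]
tool_rot: [0.134, 3.125, 0.009]
contact_force: [-0.2, 0.3, 0.6]
opening: 0.0383
```

Call:
{"fn": "move_arm", "kwargs": {"deltas": [-0.1,0,0,0.05,-4.5,-0.1,0,0,0.06,-4.5,-0.1,0,0,0.06,-4.5]}}

```text
t: 17.25
tool_pos: [0.5506, -0.0267, 0.1926]
tool_rot: [0.014, 3.135, 0.01]
contact_force: [0.3, 0.4, 1.6]
opening: 0.0384
```

```bash
python3 - <<'E'
from h import *
o=get_obs();print(o["t"],o["tool_pos"],o["tool_rot"],o["opening"]);print(R.from_rotvec(o["tool_rot"]).as_matrix().round(3))
cv2.imwrite("pics/t1.png",get_image("wrist")[:,:,::-1])
np.save("t1.npy",{k:np.array(v) for k,v in o.items()},allow_pickle=True)
E
```

```text
17.25 [ 0.55058734 -0.02674899  0.19262539] [0.01432461 3.13474761 0.00985598] 0.038435479001015085
[[-1.     0.009  0.007]
 [ 0.009  1.     0.006]
 [-0.007  0.006 -1.   ]]
```

View pics/t1.png

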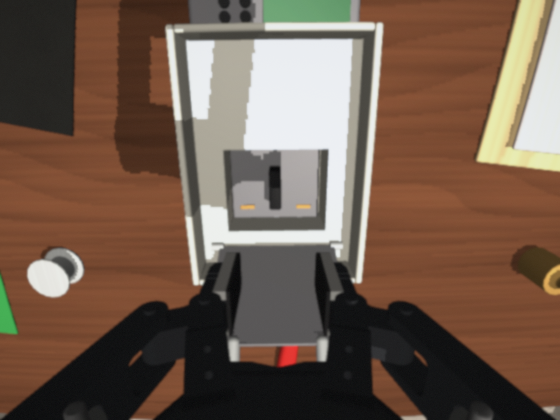

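The flap stays open by itself, leaning back below the tab. The tab's top is about columns 270-280, rows 178-209, and the pocket is clear around it.

```bash
python3 - <<'E'
from h import *
o=np.load("t1.npy",allow_pickle=True).item()
im=cv2.imread("pics/t1.png",0)
for uv in [(275,181),(275,209),(275,195)]: print(uv,at("wrist",uv,.058,o))
print(proj("wrist",np.array([.5525,-.0275,.058]),o),[proj("wrist",np.array([.5525+s,-.0275,.058]),o) for s in(-.02,.02)])
print(im[160:215:2,275], im[195,262:290])
print(at("wrist",(225,150),.06,o),at("wrist",(328,150),.06,o))
E
```

```text
(275, 181) [ 0.5419 -0.0285  0.058 ]
(275, 209) [ 0.5704 -0.0288  0.058 ]
(275, 195) [ 0.5559 -0.0287  0.058 ]
[276.1 191.6] [array([275.9, 171.4]), array([276.4, 211. ])]
[ 93  93  88  46  11  15  20  22  23  24  23  23  23  24  39  48  47  47
  46  47  46  46  44  43  60 134 159 160] [160 148 121  98  92  90  81  58  42  40  43  46  46  46  49  49  48  50
  75 117 149 160 163 164 164 164 164 164]
[ 0.5113 -0.0743  0.06  ] [0.5123 0.0209 0.06  ]
```

Call:
{"fn": "move_arm", "kwargs": {"deltas": [-0.2,0,-0.002,0.03,0,-0.2,0,-0.002,0.06,0,-0.2,0,-0.002,0.085,0,-0.2,0,-0.002,0.105,0,-0.2,0,-0.002,0.12,0,-0.2,0,-0.002,0.13,0,-0.2,0,-0.002,0.14,0,-0.2,0,-0.002,0.147,0,-0.2,0,-0.002,0.152,0,-0.2,0,-0.002,0.152,0]}}

```text
t: 18.3
tool_pos: [0.5535, -0.0281, 0.0428]
tool_rot: [0.014, 3.131, 0.009]
contact_force: [0.2, 0.7, 0.5]
opening: 0.0341
```

Call:
{"fn": "move_arm", "kwargs": {"deltas": [-0.2,0.002,-0.0005,0.004,0,-0.2,0.002,-0.0005,0.006,0,-0.2,0.002,-0.0005,0.006,0,-1,0.002,-0.0005,0.006,0,-1,0.002,-0.0005,0.006,0,-1,0.002,-0.0005,0.006,0,-1,0.002,-0.0005,0.006,0,-1,0.002,-0.0005,0.006,0,-1,0.002,-0.0005,0.006,0], "force": 70}}

```text
t: 19.2
tool_pos: [0.5519, -0.0287, 0.0372]
tool_rot: [0.014, 3.13, 0.009]
contact_force: [-1.0, 0.0, 4.4]
opening: 0.0098
```

Gripped (9.8 mm against the 12 mm tab). Lifting straight up.

Call:
{"fn": "move_arm", "kwargs": {"deltas": [-1,0,0,-0.006,0,-1,0,0,-0.014,0,-1,0,0,-0.024,0,-1,0,0,-0.036,0,-1,0,0,-0.05,0,-1,0,0,-0.07,0,-1,0,0,-0.095,0,-1,0,0,-0.125,0,-1,0,0,-0.16,0,-1,0,0,-0.19,0]}}

```text
t: 20.2
tool_pos: [0.55, -0.0297, 0.2304]
tool_rot: [0.014, 3.128, 0.008]
contact_force: [0.3, 0.2, -2.5]
opening: 0.0097
```

Call:
{"fn": "move_arm", "kwargs": {"deltas": [-1,0,0,0,0,-1,0,0,0,0]}}

```text
t: 20.4
tool_pos: [0.5504, -0.0298, 0.2316]
tool_rot: [0.014, 3.126, 0.007]
contact_force: [0.6, -0.3, -3.7]
opening: 0.0097
```

```bash
python3 - <<'E'
from h import *
o=get_obs();print(o["t"],o["tool_pos"],o["tool_rot"],o["opening"],o["contact_force"],o["wrist_torque"])
print(totool(np.array([.413,-.3157,.229])-o["tool_pos"],o))
E
```

```text
20.4 [ 0.55038415 -0.0297932   0.2315923 ] [0.01369446 3.12569741 0.00711351] 0.009717889263035564 [ 0.59412653 -0.31442082 -3.6970603 ] [-0.01323404  0.04422911 -0.02492979]
[ 0.1349 -0.2871 -0.0009]
```

Call:
{"fn": "move_arm", "kwargs": {"deltas": [-1,0.004,-0.009,0,0,-1,0.013,-0.029,0,0,-1,0.028,-0.06,0,0,-1,0.046,-0.1,0,0,-1,0.066,-0.142,0,0,-1,0.086,-0.184,0,0,-1,0.105,-0.224,0,0,-1,0.12,-0.256,0,0,-1,0.13,-0.277,0,0,-1,0.135,-0.287,-0.001,0]}}

```text
t: 21.4
tool_pos: [0.4105, -0.3167, 0.2263]
tool_rot: [0.018, 3.129, 0.012]
contact_force: [0.4, -0.1, -2.2]
opening: 0.0096
```

Call:
{"fn": "move_arm", "kwargs": {"deltas": [-1,0,0,0,0,-1,0,0,0,0,-1,0,0,0,0]}}

```text
t: 21.7
tool_pos: [0.4107, -0.3155, 0.2256]
tool_rot: [0.016, 3.13, 0.014]
contact_force: [-0.3, 0.4, -2.8]
opening: 0.0095
```

```bash
python3 - <<'E'
from h import *
o=get_obs();print(o["t"],o["tool_pos"],o["tool_rot"],o["opening"],o["contact_force"],abs(o["dq"]).max())
print(totool(np.array([.413,-.3157,.229])-o["tool_pos"],o))
a=get_image("scene")[120:340,120:480];t=get_image("top")[80:345,90:440]
cv2.imwrite("pics/f1.png",np.hstack([cv2.resize(a,(400,245),interpolation=cv2.INTER_CUBIC),cv2.resize(t,(400,245*1))])[:,:,::-1])
w=get_image("wrist")
big=np.zeros((600,800,3),np.uint8);big[:290,:400]=cv2.resize(a,(400,290),interpolation=cv2.INTER_CUBIC);big[:303,400:]=cv2.resize(t,(400,303),interpolation=cv2.INTER_CUBIC);big[303:600,:396]=cv2.resize(w,(396,297))
cv2.imwrite("pics/f1.png",big[:,:,::-1])
E
```

```text
21.7 [ 0.41072603 -0.31549824  0.22556192] [0.01629514 3.12991439 0.01383543] 0.009538963060681641 [-0.32226204  0.37311936 -2.81743596] 0.009611631856571963
[-0.0023 -0.0001 -0.0034]
```

View pics/f1.png

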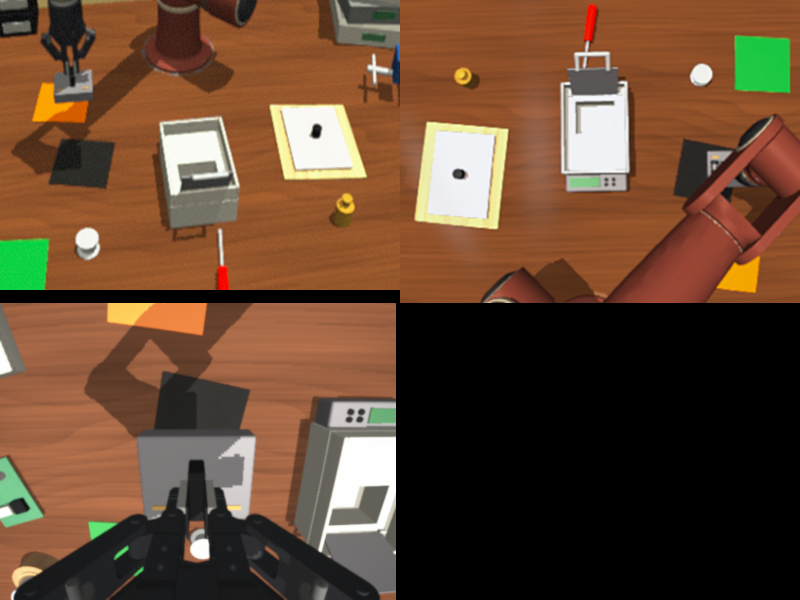

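The pack hangs level over the black mat, the flap leans open, and the cover lies flat in the middle of the board. The weight, spool and driver look undisturbed. I'll trim a few millimetres, settle, and hand in.

Call:
{"fn": "move_arm", "kwargs": {"deltas": [-1,-0.001,0,-0.0015,0,-1,-0.002,0,-0.003,0,-1,-0.002,0,-0.0035,0,-1,-0.002,0,-0.0035,0,-1,-0.002,0,-0.0035,0,-1,-0.002,0,-0.0035,0,-1,-0.002,0,-0.0035,0,-1,-0.002,0,-0.0035,0]}}

```text
t: 22.65
tool_pos: [0.4129, -0.3159, 0.2298]
tool_rot: [0.016, 3.129, 0.012]
contact_force: [0.7, -0.2, -2.6]
opening: 0.0098
```

```bash
python3 - <<'E'
from h import *
o=get_obs();print(o["t"],o["tool_pos"],o["opening"],o["contact_force"],abs(o["dq"]).max())
if o["opening"]>.007: print(order.finish_job())
E
```

```text
22.65 [ 0.41287027 -0.31591148  0.22979741] 0.009800810124419263 [ 0.6763967  -0.15888997 -2.6069788 ] 0.001450906610004509
the job is handed in; nothing more can be done
None
```

I finished all the steps in order and handed the job in at 22.65 s. The cover is in the middle of the plywood board, the flap is swung back and resting open, and the gripper is holding the battery pack over the black rubber mat.

- **Last readings:** the tool was within about 1 mm of the mat centre I measured. The arm was practically still and the grip was firm: the opening read 9.8 mm on the 12 mm tab, and the pull of about 2.6 N fits the pack.
- **Height and level:** the underside works out at about 0.20 m above the bench, taken from the tool height when I gripped the pack, not measured directly. The tool was tilted by just under 1°.
- **Last pictures:** the cover lay flat with an even margin, the flap leaned open, and the weight, spool and screwdriver looked undisturbed. These were taken just before a final trim of a few millimetres.
- **Which mat:** I took the black square as the rubber mat rather than the green or orange one. It looked dark and grainy, while the others looked like plain coloured sheets.
- **What disagreed:**
  - The fingertips reach less far than stated. They looked roughly 12 mm behind the tool point instead of 25 mm ahead, so my first close on the knob caught nothing. I then went lower, watching the force.
  - The opening reading ran about 2 mm low on all three grips.

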